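Start the vacuum sealer's empty warm-up run

ROBOT

A 7-joint arm with a two-finger parallel gripper is mounted at the origin on a cart in front of the work surface, level with it; the furniture and walls round the work are solid. World frame = base frame: x ahead of the robot, y to its left, z up, the work surface at z = 0. Lengths are in m, angles in rad, forces in N, time in s.
With the tool pointing down it reaches from about 0.4 to 0.85 m from the base axis. Payload 4.5 kg.
Tool frame: the origin (TCP) lies on the centre line of the jaws, within the pads' length; the fingertips stand 17 mm ahead of it and the grasp point (between the pads) lies 2 mm behind it (r.tip_reach is the distance from the TCP to the fingertips, in m); z points along the fingers, y is the line along which they close (so a half turn about z gives the same grasp; the last joint's range is limited). The gripper opens to 88 mm and grips with 3 to 60 N. Pads are 18 mm wide; open, the fingers measure 123 mm over their backs; the gripper's body (75 mm by 187 mm) begins 45 mm behind the grasp point.
Start: joints at [1.26, 0.689, -0.195, 1.565, 0.157, 0.902, -0.215], TCP at [0.211, -0.588, 0.256] pointing down, gripper open.
Joint ranges: [-3.01, 3.01], [-0.46, 2.08], [-1.47, 1.51], [0.13, 2.56], [-1, 4.14], [0.04, 2.09], [-2.66, 2.66]. Speed limits (rad/s): [2.57, 2.57, 3.14, 3.14, 3.14, 3.14, 3.14].

INTERFACE

Orientations are given as a unit quaternion [x, y, z, w].
In Python, from plant import r gives the robot as it stands.
- The arm moves only by the tool step_arm, never from a script. Its argument "steps" is a list of rows, each a list of 7 numbers: the shift along the tool's x, y, z in cm, then the turn, a rotation vector about the tool's x, y, z in degrees, then the gripper's target within -1 to 1 (shut at 1, half-way at 0, fully open at -1). A call has 1 to 8 rows; each row shifts and turns the commanded pose from where the row before left it, along the tool's axes as they then stand; what a row does not reach is not made up. A row lasts 1/8 s, in which the tool goes at most 62.5 mm and 10.7 degrees, less where a joint would pass 70% of its speed; a pose out of reach is approached as far as the arm can. A call with a gripper value outside its range is refused whole. The fingers move at their own pace and stop on an object; "force" is the grip in N (left out, the last holds). Time passes only in rows, so rows that do not move let the fingers close. It gives the time, the measured TCP pose, the force, the opening and the grip force at its end, in the units of the state.
- r.get_state(): the state, without advancing time (a new reading comes with each control period).
- r.snapshot(name): name is "scene" or "side" or "wrist"; returns a dict with "pixels" (480x640x3 uint8, red, green, blue), "fx", "fy", "cx", "cy" (pixels), "cam_to_world" (4x4, takes a point from camera to world coordinates). Camera axes: x right, y down, z forward; pixel columns grow to the right and rows downward; lengths in m; the calibration is good to about 2 mm. A picture is of the moment at which its call begins. There is no depth.
- r.finish_job(): hands the job in; it is judged then, once.
The state is a dict: "clock": time; "q": joint angles; "qd": joint speeds; "joint_torque": joint torques, N m; "tool_pos": TCP position; "eef_rot": TCP orientation; "contact_force": force on the tool from outside, world axes, zero at the start; "moment": the same for the moment, N m; "opening": opening from 0.0 (shut) to 1.0 (fully open); "finger_force": force on a finger pad.
Only numpy, scipy, OpenCV 4.12 (cv2) and the standard library are available. Lean on these libraries where they do the work, as an engineer would, in place of code of your own. Each camera call takes 0.05 s, during which the arm holds its last target. There are 200 camera calls.

TASK

Start the beige vacuum sealer on its empty warm-up run: press down the robot's side of its red mains rocker to switch it on, then push its sprung lid down with the fingertips until it is fully shut, without slamming or forcing it, and keep it pressed shut so that the pump can draw it tight. Finish while still holding the lid down. Nothing is to be gripped or lifted, and leave the black time dial and the things standing round the sealer as they are.

Things in the scene. Friction and masses are not known exactly. Their poses are not given: they have to be found in the camera images.
- vacuum_sealer: beige table-top vacuum sealer, 240 x 266 x 102 mm, too heavy to move. Origin: centre of its underside; x to its rear, y to its left seen by the robot, z up; its front with the controls faces the robot. The rounded pump housing fills x = +50 to +120 mm, 102 mm high; the control strip along the front (x = -120 to -85 mm) has its top at z = 35 mm
- vacuum_sealer_lid (a joint): angle of the lid (rad): 0 fully shut, 1.26 fully open. A lift spring holds the lid up where it stands at the start and pushes it open again if it is let go; closing takes up to about 8 N pressed down near the front edge, most at the end, and keeping it shut at least 5 N there
- lid_front (a point): point on the outer (when shut, upper) face of the beige lid, midway across, 23 mm behind its front edge, 99 mm from the hinge axis; moves with the lid. This face is smooth, flat, 255 mm wide, and when shut level, 61 mm above the worktop, from x = -78 mm on the sealer to the hinge. Open, it looks backwards and up. Site z points out of the face, x along it to the hinge
- lid_axis (a point): middle of the lid's hinge axis, at x = +44 mm, z = 58 mm on the sealer, just before the pump housing; the axis runs along the sealer's y; the point's axes are those of the sealer
- vacuum_sealer_mains (a joint): angle of the red mains rocker (rad): 0 off, 0.244 fully on (the end nearest the robot pressed down); it stays where it is left
- rocker_front (a point): centre of the half of the red rocker nearest the robot, on its top face, 5.5 mm before its pivot. The rocker is 18 mm long (along the sealer's x), 12 mm wide, its top 41 mm above the worktop when off; its front end goes down 2 mm at about 2 N. It turns only if pressed in front of its pivot. Axes: the sealer's, tipping with the rocker
- dial_rim (a point): rim of the black time dial's top face, 49 mm above the worktop; the dial is 24 mm wide, its axis at x = -99 mm, y = +12 mm on the sealer, 57 mm to the left of the rocker; to be left as set
- pick_pot: small blue-grey pot of tasting picks, 48 mm wide, 79 mm high, origin under its centre; bystander to the left of the sealer
- tape_roll: roll of pale tape lying flat, 62 mm wide, 19 mm high, origin under its centre; bystander to the right of the sealer
- jar: jam jar with a red cap, 75 mm wide, 92 mm high, origin under its centre; bystander to the right of the sealer

How it is judged:
By the outcome, as a careful person would: the job done as asked, in the order asked, and still so for the second after the job is handed in, while the arm keeps its last pose, push and grip.
It also fails if it takes over 48 s, if anything falls off the work surface, if the arm or the gripper's body presses on something with over 40 N, if the wrist force passes 120 N, or if a joint passes its speed limit or range.

## Working session

There is one attempt and no reset: what is moved stays moved. The work goes in short steps, Python scripts to look and compute and a tool call to move; the robot and the scene stay as the last step left them, time stands still between calls to the robot, and variables do not carry over. Pictures are saved under pics/ and viewed, at most 10 in all, crops included, and the job is handed in when it is done.

Besides the shell and the picture viewer there is one more tool, called as name(argument=value, ...) on one line, values as JSON. step_arm: Moves the arm, as the interface text tells. Its arguments: {"type":"object","properties":{"steps":{"type":"array","items":{"type":"array","items":{"type":"number"}}},"force":{"type":"number"}},"required":["steps"]}

```bash
mkdir -p pics; ls
python3 - <<'E'
from plant import r
import cv2,pickle
d={}
for n in("scene","side"):
    s=r.snapshot(n);d[n]=s;cv2.imwrite(f"pics/{n}0.png",s["pixels"][:,:,::-1])
    print(n,s["fx"],s["cx"],s["cy"],s["cam_to_world"].round(3).tolist())
pickle.dump(d,open("s0.pkl","wb"))
s=r.get_state();print(s["tool_pos"],s["eef_rot"],s["opening"],s["clock"])
E
```

```text
pics
scene 617.7812434451112 316.9768828331883 239.65746990235357 [[-0.618, -0.592, 0.517, 0.001], [-0.786, 0.467, -0.405, 0.285], [-0.002, -0.657, -0.754, 0.906], [0.0, 0.0, 0.0, 1.0]]
side 533.9574772855096 328.79008643352495 238.53202577926194 [[-0.872, -0.311, 0.377, 0.264], [-0.489, 0.582, -0.65, 0.38], [-0.017, -0.751, -0.66, 0.607], [0.0, 0.0, 0.0, 1.0]]
[ 0.21102112 -0.58772553  0.25499351] [ 9.85170949e-01  1.71573680e-01 -2.15092356e-04 -7.91448594e-04] 0.9993602878181216 0.1
```

View pics/scene0.png

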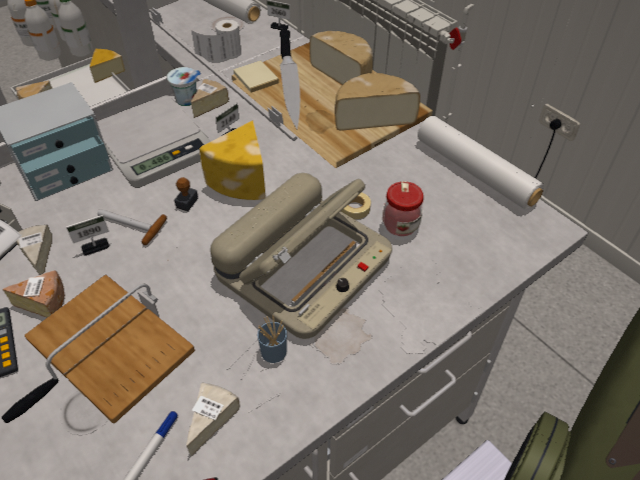

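View pics/side0.png

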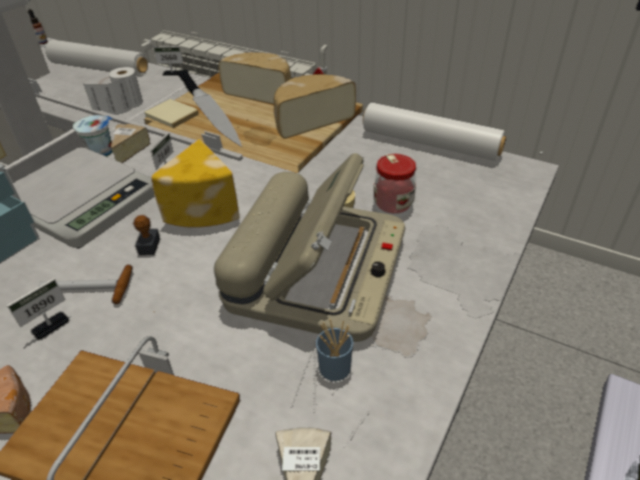

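The scene shows the sealer with its lid open. The rocker is at about (363,267) in scene and (387,246) in side. The dial is at (343,285) and (378,269), the jar at (404,208), the tape behind the lid at (357,206), and the pot at (272,342).

```bash
cat > h.py <<'E'
import numpy as np,cv2
def ray(s,uv):
    T=s["cam_to_world"];d=T[:3,:3]@[(uv[0]-s["cx"])/s["fx"],(uv[1]-s["cy"])/s["fy"],1.];return T[:3,3],d
def onz(s,uv,z):
    o,d=ray(s,uv);return o+d*(z-o[2])/d[2]
def tri(s1,u1,s2,u2):
    (a,d),(b,e)=ray(s1,u1),ray(s2,u2);t=np.linalg.lstsq(np.c_[d,-e],b-a,rcond=None)[0]
    p,q=a+t[0]*d,b+t[1]*e;return (p+q)/2,np.linalg.norm(p-q)
def blob(m,x0,y0,x1,y1):
    k=np.zeros_like(m);k[y0:y1,x0:x1]=m[y0:y1,x0:x1];v,u=np.nonzero(k);return np.array([u.mean(),v.mean()]),len(u)
E
python3 - <<'E'
import pickle;from h import *
d=pickle.load(open("s0.pkl","rb"))
box={"scene":((352,258,374,276),(333,276,352,294)),"side":((378,238,396,254),(368,260,388,278))}
R={};D={}
for n,(a,b) in box.items():
    p=d[n]["pixels"].astype(int);red=(p[...,0]>1.8*p[...,1])&(p[...,0]>90);blk=p.max(2)<60
    R[n]=blob(red,*a);D[n]=blob(blk,*b)
    print(n,R[n],D[n],onz(d[n],R[n][0],.040).round(4),onz(d[n],D[n][0],.044).round(4))
print(tri(d["scene"],R["scene"][0],d["side"],R["side"][0]),tri(d["scene"],D["scene"][0],d["side"],D["side"][0]))
c1=cv2.resize(d["scene"]["pixels"][165:345,200:400],None,fx=3,fy=3,interpolation=2)
c2=cv2.resize(d["side"]["pixels"][145:345,210:420],None,fx=3,fy=3,interpolation=2)
cv2.imwrite("pics/c1.png",c1[...,::-1]);cv2.imwrite("pics/c2.png",c2[:600,:,::-1])
E
```

```text
scene (array([362.47368421, 265.92982456]), 57) (array([342.37903226, 285.47580645]), 124) [ 0.4948 -0.2056  0.04  ] [ 0.4813 -0.1474  0.044 ]
side (array([386.64912281, 245.78947368]), 57) (array([377.83333333, 269.97101449]), 138) [ 0.4985 -0.2058  0.04  ] [ 0.486  -0.1464  0.044 ]
(array([ 0.49869424, -0.20870645,  0.03601442]), np.float64(0.002886559715969972)) (array([ 0.48732013, -0.15214579,  0.0364368 ]), np.float64(0.003266318336888673))
```

View pics/c1.png

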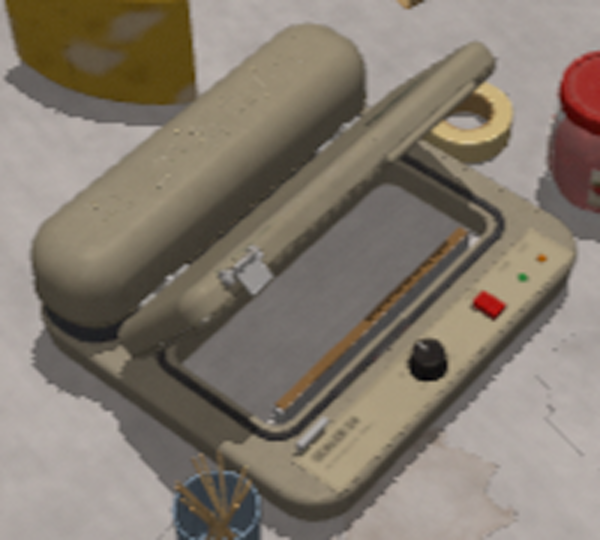

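View pics/c2.png

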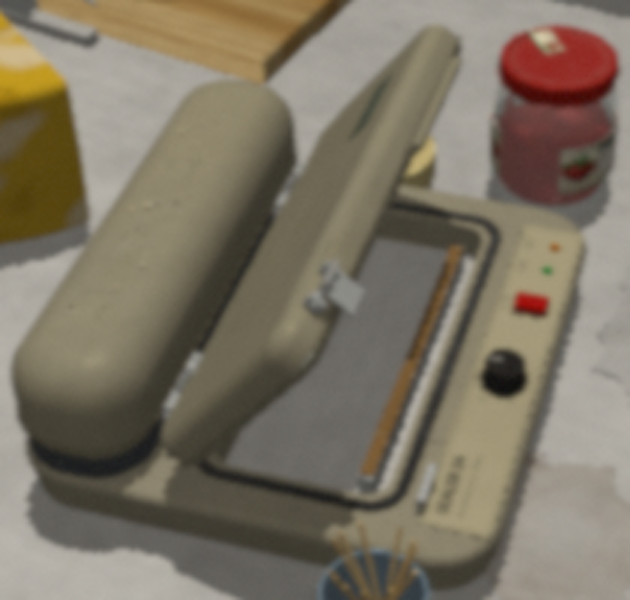

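The crops show the lid steeply open: its top right corner is at c1 (480,45) and c2 (440,30), and the latch is at c1 (250,272). The rocker is at c1 (489,304) and the dial at c1 (428,360). The sealer's yaw is about 13° and its rocker is at about (0.497, -0.206). I'll move to a hover point and refine from there.

step_arm(steps=[[0,0,0,0,0,7,1],[3,-2.6,0,0,0,0,1],[3,-2.6,0,0,0,0,1],[3,-2.6,0,0,0,0,1],[3,-2.6,0,0,0,0,1],[3,-2.6,0,0,0,0,1],[3,-2.6,0,0,0,0,1],[3,-2.6,0,0,0,0,1]], force=10)

```text
clock: 1.1
tool_pos: [0.3764, -0.3631, 0.2555]
eef_rot: [0.994, 0.111, -0.0, -0.0]
contact_force: [-0.1, 0.0, -0.1]
opening: 0.114
finger_force: 0.0
```

step_arm(steps=[[3,-2.6,0,0,0,0,1],[3,-2.6,0,0,0,0,1],[3,-2.6,0,0,0,0,1],[2,-2.6,1,0,0,0,1],[0,-2.4,2,0,0,0,1],[0,0,0,0,0,0,1]])

```text
clock: 1.85
tool_pos: [0.4538, -0.213, 0.2246]
eef_rot: [0.994, 0.113, -0.002, -0.001]
contact_force: [0.1, -0.3, 0.0]
opening: 0.004
finger_force: 0.0
```

Run:
```python
import pickle;from h import *
from plant import r
d=pickle.load(open("s0.pkl","rb"))
yaw=np.radians(12.8);X=np.array([np.cos(yaw),np.sin(yaw)]);Y=np.array([-X[1],X[0]]);O=np.array([.5835,-.140])
for a,b in(((360,180),(356.7,155)),((283.3,255.7),(325,242.7))):
    p,e=tri(d["scene"],a,d["side"],b);q=p[:2]-O;print(p.round(4),e.round(4),"sealer",(q@X).round(4),(q@Y).round(4))
s=r.get_state();print(s["tool_pos"],s["eef_rot"],s["clock"],s["contact_force"],s["opening"])
s=r.snapshot("wrist");pickle.dump(s,open("w1.pkl","wb"));cv2.imwrite("pics/w1.png",s["pixels"][:,:,::-1])
print(s["fx"],s["cam_to_world"].round(3).tolist())
```

```text
[ 0.5871 -0.2722  0.1441] 0.0009 sealer -0.0258 -0.1297
[ 0.523  -0.0566  0.1538] 0.0001 sealer -0.0406 0.0948
[ 0.45379918 -0.21298299  0.2245512 ] [ 0.99360024  0.11293098 -0.00185399 -0.00130743] 1.85 [ 0.12051817 -0.26028734  0.03107173] 0.0035376377309425844
400.8839872844125 [[0.223, -0.92, -0.321, 0.537], [-0.975, -0.212, -0.071, -0.194], [-0.003, 0.328, -0.945, 0.353], [0.0, 0.0, 0.0, 1.0]]
```

View pics/w1.png

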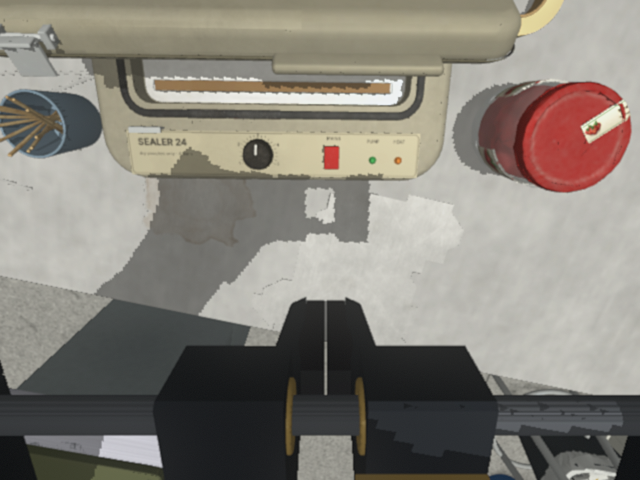

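The wrist view shows the rocker at (331,157), the dial at (257,153) and the panel level in the frame. The lid's front edge is above them, and the jar is at the right (570,137).

Run:
```python
import pickle;from h import *
s=pickle.load(open("w1.pkl","rb"));p=s["pixels"].astype(int)
red=(p[...,0]>1.8*p[...,1])&(p[...,0]>90);blk=p.max(2)<60
R,n=blob(red,315,140,348,175);D,m=blob(blk,238,132,278,175)
v,u=np.nonzero(red[140:175,315:348]);print(R,n,D,m,u.min()+315,u.max()+315,v.min()+140,v.max()+140)
r_=onz(s,R,.041);d_=onz(s,D,.046);print("rocker",r_,"dial",d_)
for q in((331,v.min()+140),(331,v.max()+141)):print(onz(s,q,.041))
a,b=onz(s,(128,175.5),.035),onz(s,(417,178.5),.035);print("panel",a,b)
for w in(d_-r_,a-b):print("yaw",np.degrees(np.arctan2(-w[0],w[1])),np.linalg.norm(w[:2]))
```

```text
[331.04501608 157.16398714] 311 [259.22040816 153.77142857] 245 324 338 146 168
rocker [ 0.49777542 -0.20635213  0.041     ] dial [ 0.48874724 -0.15280559  0.046     ]
[ 0.50593661 -0.20440545  0.041     ]
[ 0.48894431 -0.2083847   0.041     ]
panel [ 0.44686541 -0.05246851  0.035     ] [ 0.49600148 -0.27709766  0.035     ]
yaw 9.57030501078489 0.05430230671149638
yaw 12.338708710110415 0.22994044462302893
```

step_arm(steps=[[3.15,0.3,0,0,0,0,1],[0,0,4,0,0,0,1],[0,0,4,0,0,0,1],[0,0,4,0,0,0,1],[0,0,2.5,0,0,0,1],[0,0,0.8,0,0,0,1],[0,0,0,0,0,0,1],[0,0,0,0,0,0,1]])

```text
clock: 2.9
tool_pos: [0.4871, -0.2119, 0.0739]
eef_rot: [0.994, 0.111, 0.001, 0.001]
contact_force: [-0.9, 0.3, 1.1]
opening: 0.006
finger_force: 0.0
```

Run:
```python
import pickle;from h import *
from plant import r
st=r.get_state();print(st["tool_pos"],st["eef_rot"],st["contact_force"])
for n in("wrist","scene"):
    s=r.snapshot(n);c=s["pixels"];c=c[90:330,200:460] if n=="wrist" else c[200:320,300:420]
    cv2.imwrite(f"pics/{n}2.png",cv2.resize(c,(600,int(600*c.shape[0]/c.shape[1])),interpolation=2)[...,::-1])
a,b=cv2.imread("pics/wrist2.png"),cv2.imread("pics/scene2.png")
f=lambda i:cv2.resize(i,(400,400));cv2.imwrite("pics/m2.png",np.hstack([f(a),f(b)]))
```

```text
[ 0.48712182 -0.21192542  0.07387809] [9.93843223e-01 1.10788939e-01 1.03826258e-03 6.17990364e-04] [-0.87725534  0.29548024  1.10648591]
```

View pics/m2.png

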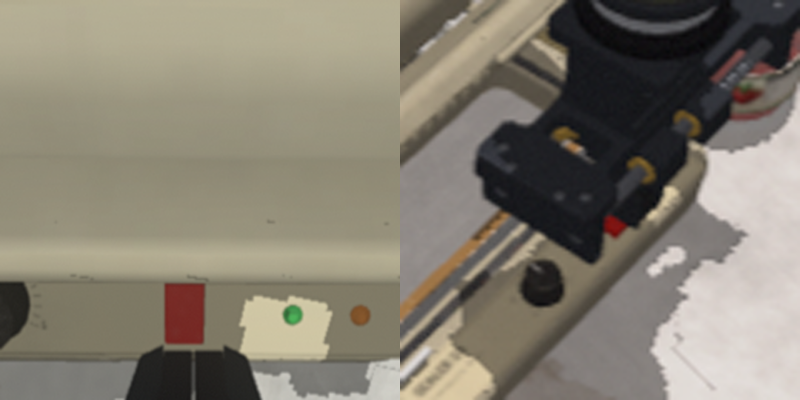

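The fingers stand just in front of the rocker, centred within 4 mm and clear of the dial. Next I press down slowly.

step_arm(steps=[[-0.1,-0.3,0,0,0,0,1],[0,0,0.4,0,0,0,1],[0,0,0.3,0,0,0,1],[0,0,0.2,0,0,0,1],[0,0,0.2,0,0,0,1],[0,0,0,0,0,0,1]])

```text
clock: 3.75
tool_pos: [0.4846, -0.2085, 0.0615]
eef_rot: [0.994, 0.111, -0.0, -0.0]
contact_force: [-0.1, 0.4, 1.3]
opening: 0.006
finger_force: 0.0
```

step_arm(steps=[[0.1,0,0.1,0,0,0,1],[0,0,0.1,0,0,0,1],[0,0,0,0,0,0,1]])

```text
clock: 4.12
tool_pos: [0.4856, -0.2083, 0.0597]
eef_rot: [0.994, 0.111, -0.0, 0.0]
contact_force: [-0.2, 0.3, -0.6]
opening: 0.006
finger_force: 0.0
```

step_arm(steps=[[0,0,0.1,0,0,0,1],[0,0,0.1,0,0,0,1],[0,0,0,0,0,0,1]])

```text
clock: 4.5
tool_pos: [0.4848, -0.2085, 0.058]
eef_rot: [0.994, 0.111, -0.001, 0.0]
contact_force: [-2.1, -0.3, 4.0]
opening: 0.007
finger_force: 2.4
```

step_arm(steps=[[0.05,0,0.1,0,0,0,1],[0,0,0,0,0,0,1]])

```text
clock: 4.75
tool_pos: [0.4848, -0.2086, 0.0575]
eef_rot: [0.994, 0.111, -0.001, 0.0]
contact_force: [-4.6, 0.6, 11.7]
opening: 0.006
finger_force: 6.3
```

step_arm(steps=[[0,0,0.1,0,0,0,1],[0,0,0,0,0,0,1]])

```text
clock: 5.0
tool_pos: [0.4848, -0.2085, 0.0573]
eef_rot: [0.994, 0.111, -0.001, 0.0]
contact_force: [-5.8, 0.9, 19.0]
opening: 0.005
finger_force: 10.0
```

The reaction tilts toward the robot and the press hits a hard stop, so the rocker should be on. I'll lift and check it with the picture.

step_arm(steps=[[0,0,-1,0,0,0,1],[0,0,-3,0,0,0,1],[0,0,-4,0,0,0,1],[0,0,-4,0,0,0,1],[-1.5,0,-4,0,0,0,1],[-1.5,0,-2,0,0,0,1],[0,0,0,0,0,0,1]])

```text
clock: 5.88
tool_pos: [0.457, -0.2155, 0.237]
eef_rot: [0.994, 0.11, 0.001, 0.001]
contact_force: [-0.0, -0.8, -0.5]
opening: 0.008
finger_force: 0.0
```

Run:
```python
import pickle;from h import *
from plant import r
st=r.get_state();print(st["tool_pos"],st["eef_rot"],st["contact_force"])
s=r.snapshot("wrist");q=r.snapshot("scene");t=r.snapshot("side")
pickle.dump([s,q,t],open("s3.pkl","wb"))
def roi(s,x,y,h):return cv2.resize(s["pixels"][y-h:y+h,x-h:x+h],(260,260),interpolation=2)[...,::-1]
def tip(s,P):
    T=np.linalg.inv(s["cam_to_world"]);c=T[:3,:3]@P+T[:3,3];return (int(s["fx"]*c[0]/c[2]+s["cx"]),int(s["fy"]*c[1]/c[2]+s["cy"]))
P=np.array([.4976,-.206,.041]);L=[]
old=pickle.load(open("w1.pkl","rb"));d=pickle.load(open("s0.pkl","rb"))
for a in(old,d["scene"],d["side"],s,q,t):
    u=tip(a,P);print(u);L.append(roi(a,max(25,u[0]),max(25,u[1]),25))
cv2.imwrite("pics/m3.png",np.vstack([np.hstack(L[:3]),np.hstack(L[3:])]))
```

```text
[ 0.45696874 -0.21548362  0.23701204] [9.93880986e-01 1.10446051e-01 1.23657005e-03 8.51742377e-04] [-5.56331820e-04 -8.25684042e-01 -4.55777666e-01]
(330, 157)
(361, 264)
(387, 245)
(324, 159)
(361, 264)
(387, 245)
```

View pics/m3.png

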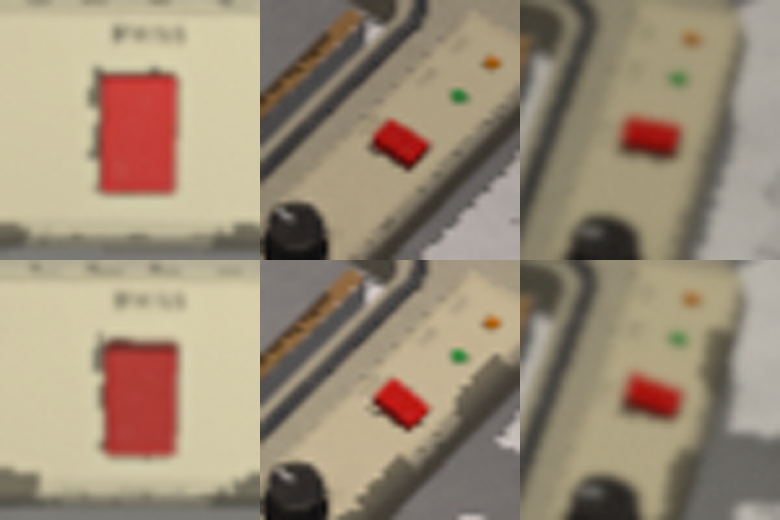

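In the after crops the rocker is visibly tipped, with its rear end raised and its front down, and the dial has not moved. The rocker is on. Now I go over the lid's outer face.

step_arm(steps=[[3.3,-1.1,0,0,0,0,1],[3.3,-1.1,0,0,0,0,1],[3.3,-1.1,0,0,0,0,1],[3.4,-1.2,0,0,0,0,1],[0,0,2,0,0,0,1],[0,0,2,0,0,0,1],[0,0,1,0,0,0,1],[0,0,0,0,0,0,1]])

```text
clock: 7.02
tool_pos: [0.5763, -0.1411, 0.1844]
eef_rot: [0.994, 0.111, -0.001, -0.0]
contact_force: [0.4, -0.1, -0.1]
opening: 0.01
finger_force: 0.0
```

```bash
cat > g.py <<'E'
from h import *
from plant import r
X=np.array([.9767,.2147]);Y=np.array([-.2147,.9767]);O=np.array([.5846,-.1407])
st=r.get_state();p=np.array(st["tool_pos"]);q=p[:2]-O;R=st["eef_rot"]
px,pz=q@X-.009-.044,p[2]-r.tip_reach-.058
a=np.hypot(px,pz);th=np.arctan2(pz,-px)-np.arcsin(.003/a)
print("t",st["clock"],"sealer",(q@X).round(4),(q@Y).round(4),"tipz",p[2]-r.tip_reach,"r",a,"theta",th,"F",np.round(st["contact_force"],1),"yaw",2*np.degrees(np.arctan2(R[1],R[0])))
E
python3 - <<'E'
from g import *
s=r.snapshot("side");cv2.imwrite("pics/s4.png",cv2.resize(s["pixels"][80:350,180:450],(580,580))[...,::-1])
E
```

```text
t 7.025 sealer -0.0082 0.0014 tipz 0.1674195659225859 r 0.12539408777317398 theta 1.0365847177180672 F [ 0.4 -0.1 -0.1] yaw 12.778345842534755
```

View pics/s4.png

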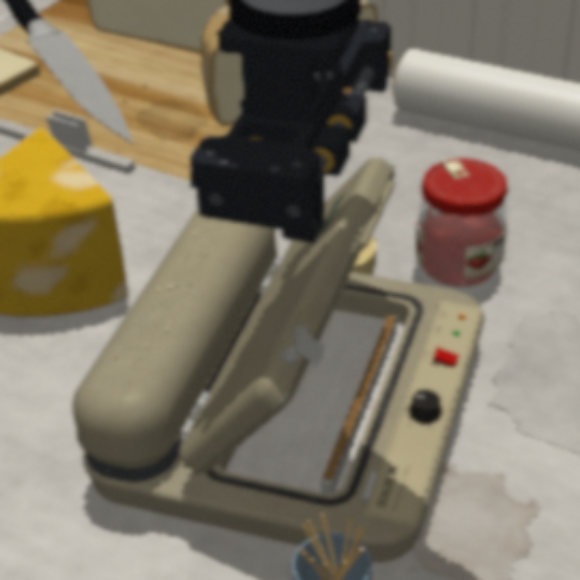

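The gripper is over the lid's outer side, above the gap behind its edge, and clear of everything. Now I lower to contact.

step_arm(steps=[[0,0,0.5,0,0,0,1],[0,0,0.5,0,0,0,1],[0,0,0.3,0,0,0,1],[0,0,0.3,0,0,0,1],[0,0,0.2,0,0,0,1],[0,0,0,0,0,0,1]])

```text
clock: 7.82
tool_pos: [0.5766, -0.1415, 0.1676]
eef_rot: [0.994, 0.111, -0.0, 0.0]
contact_force: [0.2, 1.2, 0.0]
opening: 0.005
finger_force: 0.0
```

step_arm(steps=[[0,0,0.2,0,0,0,1],[0,0,0.2,0,0,0,1],[0,0,0.2,0,0,0,1],[0,0,0.2,0,0,0,1],[0,0,0,0,0,0,1]])

```text
clock: 8.45
tool_pos: [0.5768, -0.1416, 0.1597]
eef_rot: [0.994, 0.111, 0.0, 0.0]
contact_force: [0.2, 0.5, 1.1]
opening: 0.006
finger_force: 0.8
```

```bash
python3 g.py
```

```text
t 8.45 sealer -0.0078 0.0008 tipz 0.14265357625092084 r 0.10423432091058217 theta 0.9190370392808964 F [0.2 0.5 1.1] yaw 12.75417693825331
```

step_arm(steps=[[-0.4,0,0.32,0,0,0,1],[-0.4,0,0.32,0,0,0,1],[-0.37,0,0.36,0,0,0,1],[-0.37,0,0.37,0,0,0,1],[-0.34,0,0.4,0,0,0,1],[-0.33,0,0.4,0,0,0,1],[0,0,0,0,0,0,1]])

```text
clock: 9.32
tool_pos: [0.5545, -0.1465, 0.1376]
eef_rot: [0.994, 0.111, -0.001, -0.0]
contact_force: [2.6, 0.7, 0.7]
opening: 0.007
finger_force: 0.8
```

```bash
python3 g.py
```

```text
t 9.325 sealer -0.0306 0.0008 tipz 0.12060102937543853 r 0.10443781417986295 theta 0.6140341446357398 F [2.6 0.7 0.7] yaw 12.751167116885702
```

step_arm(steps=[[-0.29,0,0.43,0,0,0,1],[-0.29,0,0.43,0,0,0,1],[-0.25,0,0.46,0,0,0,1],[-0.25,0,0.46,0,0,0,1],[-0.2,0,0.48,0,0,0,1],[-0.2,0,0.48,0,0,0,1],[0,0,0,0,0,0,1]])

```text
clock: 10.2
tool_pos: [0.5399, -0.1498, 0.11]
eef_rot: [0.994, 0.111, -0.001, -0.0]
contact_force: [1.3, 0.6, 1.5]
opening: 0.004
finger_force: 1.0
```

Run:
```python
from g import *
s=r.snapshot("side");cv2.imwrite("pics/s5.png",cv2.resize(s["pixels"][80:350,180:450],(580,580))[...,::-1])
```

```text
t 10.2 sealer -0.0456 0.0007 tipz 0.09303485790065381 r 0.10461715193945934 theta 0.31280471300724705 F [1.3 0.6 1.5] yaw 12.750840558636495
```

View pics/s5.png

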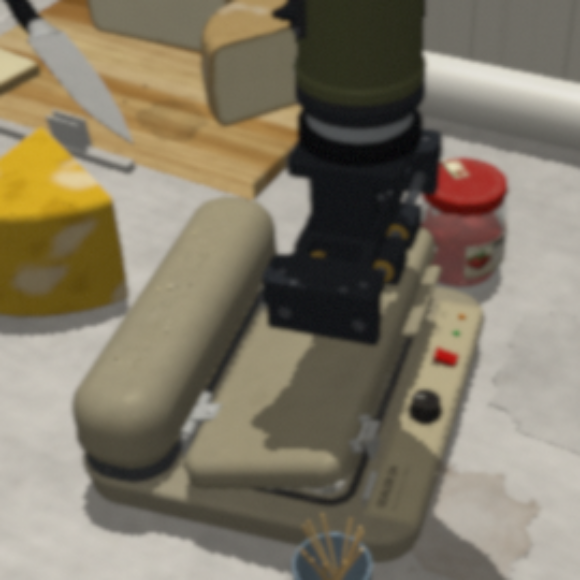

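The lid is following the fingertips at about 0.31 rad, and everything else is untouched. I'll go slower for the rest.

step_arm(steps=[[-0.1,0,0.33,0,0,0,1],[-0.1,0,0.33,0,0,0,1],[-0.1,0,0.33,0,0,0,1],[-0.06,0,0.33,0,0,0,1],[-0.06,0,0.33,0,0,0,1],[-0.05,0,0.33,0,0,0,1],[0,0,0,0,0,0,1]])

```text
clock: 11.12
tool_pos: [0.5353, -0.1509, 0.0907]
eef_rot: [0.994, 0.111, -0.001, 0.0]
contact_force: [0.1, 1.3, 3.2]
opening: 0.008
finger_force: 1.8
```

step_arm(steps=[[0,0,0.2,0,0,0,1],[0,0,0.2,0,0,0,1],[0,0,0.2,0,0,0,1],[0,0,0.2,0,0,0,1],[0,0,0,0,0,0,1]])

```text
clock: 11.75
tool_pos: [0.5346, -0.151, 0.0827]
eef_rot: [0.994, 0.111, -0.002, -0.0]
contact_force: [-0.2, 0.6, 4.4]
opening: 0.009
finger_force: 2.4
```

```bash
python3 g.py
```

```text
t 11.75 sealer -0.0511 0.0007 tipz 0.06568601127177288 r 0.1043704083636884 theta 0.04496065593076742 F [-0.2  0.6  4.4] yaw 12.732150561893594
```

step_arm(steps=[[0,0,0.1,0,0,0,1],[0,0,0.1,0,0,0,1],[0,0,0.1,0,0,0,1],[0,0,0,0,0,0,1]])

```text
clock: 12.25
tool_pos: [0.5344, -0.151, 0.0799]
eef_rot: [0.994, 0.111, -0.002, -0.0]
contact_force: [-0.7, 0.7, 6.2]
opening: 0.007
finger_force: 3.4
```

step_arm(steps=[[0,0,0.1,0,0,0,1],[0,0,0,0,0,0,1]])

```text
clock: 12.5
tool_pos: [0.5344, -0.151, 0.0793]
eef_rot: [0.994, 0.111, -0.002, 0.0]
contact_force: [-2.5, 1.2, 11.2]
opening: 0.005
finger_force: 5.5
```

step_arm(steps=[[0,0,0.1,0,0,0,1],[0,0,0,0,0,0,1]])

```text
clock: 12.75
tool_pos: [0.5344, -0.1511, 0.0788]
eef_rot: [0.994, 0.111, -0.002, 0.0]
contact_force: [-3.4, 2.1, 16.3]
opening: 0.007
finger_force: 7.7
```

step_arm(steps=[[0,0,0.1,0,0,0,1],[0,0,0,0,0,0,1],[0,0,0,0,0,0,1]])

```text
clock: 13.12
tool_pos: [0.5344, -0.1511, 0.0783]
eef_rot: [0.994, 0.111, -0.001, 0.0]
contact_force: [-4.5, 1.9, 20.5]
opening: 0.008
finger_force: 9.9
```

Run:
```python
from g import *
L=[]
for n,(x,y) in(("side",(210,190)),("scene",(200,190))):
    s=r.snapshot(n);L.append(cv2.resize(s["pixels"][y:y+170,x:x+210],(395,320),interpolation=2)[...,::-1])
cv2.imwrite("pics/s6.png",np.hstack(L))
```

```text
t 13.125 sealer -0.0513 0.0007 tipz 0.06129147248478077 r 0.10434085541280437 theta 0.002794735914741168 F [-4.5  1.9 20.5] yaw 12.7301556478246
```

View pics/s6.png

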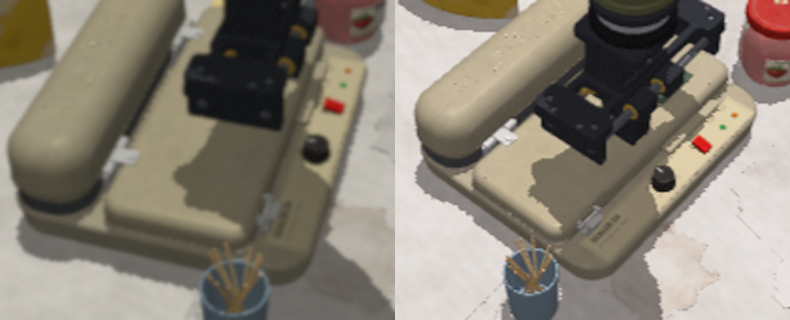

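The lid lies level and shut, the rocker is on, and the dial, pot and jar are in place. 20 N is more than needed, so I'll ease off a little and hold for the pump.

step_arm(steps=[[0,0,-0.05,0,0,0,1],[0,0,0,0,0,0,1],[0,0,0,0,0,0,1],[0,0,0,0,0,0,1],[0,0,0,0,0,0,1],[0,0,0,0,0,0,1],[0,0,0,0,0,0,1],[0,0,0,0,0,0,1]])

```text
clock: 14.22
tool_pos: [0.5344, -0.151, 0.0786]
eef_rot: [0.994, 0.111, -0.001, 0.0]
contact_force: [-4.2, 1.6, 18.4]
opening: 0.001
finger_force: 9.2
```

step_arm(steps=[[0,0,0,0,0,0,1],[0,0,0,0,0,0,1],[0,0,0,0,0,0,1],[0,0,0,0,0,0,1],[0,0,0,0,0,0,1],[0,0,0,0,0,0,1],[0,0,0,0,0,0,1],[0,0,0,0,0,0,1]])

```text
clock: 15.22
tool_pos: [0.5344, -0.151, 0.0786]
eef_rot: [0.994, 0.111, -0.001, 0.0]
contact_force: [-3.5, 1.2, 18.0]
opening: 0.008
finger_force: 9.2
```

Holding steady with the lid shut, so I'm handing it in.

```bash
python3 -c "
from plant import r
print(r.finish_job())"
```

```text
the job is handed in; nothing more can be done
None
```

I pressed the rocker on, then closed the sprung lid gently; it looked level and fully shut, and I handed in while holding it down at about 18 N (peak about 20 N). The dial, pot and jar looked unmoved; I didn't check the tape roll at the end, and the hand-in gave no verdict.

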